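# Run the last blanks out of the lever dispenser and ease its lid shut

### The arm

A 6-joint arm with a two-finger parallel gripper is mounted at the origin on a cart in front of the work surface, level with it; the furniture and walls round the work are solid. World frame = base frame: x ahead of the robot, y to its left, z up, the work surface at z = 0. Lengths are in m, angles in rad, forces in N, time in s.
With the tool pointing down it reaches from about 0.35 to 0.975 m from the base axis. Payload 4.9 kg.
Tool frame: the origin (TCP) lies midway between the tips of the shut fingers; the grasp point (between the pads) lies 19 mm behind it; z points along the fingers, y is the line along which they close (so a half turn about z gives the same grasp; the last joint's range is limited). The gripper opens to 85 mm and grips with 20 to 120 N. Pads are 22 mm wide; open, the fingers measure 114 mm over their backs; the gripper's body (76 mm by 85 mm) begins 54 mm behind the grasp point. The pads swing forward as they close: fully open they stand 13 mm farther back than shut.
Start: joints at [-1.457, 0.053, 1.613, -0, 1.476, -0.119], TCP at [0.144, -0.608, 0.231] pointing down, gripper open.
Joint ranges: [-3.01, 3.01], [-1.01, 2.22], [0.06, 2.58], [-1.02, 4.17], [0.09, 2.62], [-3.14, 3.14]. Speed limits (rad/s): [2.57, 2.57, 3.14, 3.14, 3.14, 3.14].

### API

Orientations are given as a unit quaternion [w, x, y, z].
In Python, from plant import * gives the robot as it stands.
- The arm moves only by the tool jog_arm, never from a script. Its argument "targets" is a list of rows, each a list of 3 entries, a list of its own where there are three numbers: the shift along the tool's x, y, z in units of 25 mm (1.0 is 25 mm), then the turn, a rotation vector about the tool's x, y, z in units of 8 degrees (1.0 is 8 degrees), then the opening in per cent of the stroke, from 0 (shut) to 100 (fully open). A call has 1 to 8 rows; each row is the pose to reach, as a shift and turn from the pose commanded when the call began, along the tool's axes at that moment; what a row does not reach only later rows make up. A row lasts 1/8 s, in which the tool goes at most 62.5 mm and 10.7 degrees, less where a joint would pass 70% of its speed; a pose out of reach is approached as far as the arm can. A call with a gripper value outside its range is refused whole. The fingers move at their own pace and stop on an object; the grip force is fixed at half the most. Time passes only in rows, so rows that repeat a pose let the fingers close. It gives the time, the measured TCP pose, the force, the opening and the grip force at its end, in the units of the state.
- state(): the state, without advancing time (a new reading comes with each control period).
- grab_frame(name): name is "scene" or "top"; returns (picture, depth): 480x640x3 uint8, red, green, blue; 480x640 float32, m along the optical axis (not along the pixel's ray), 0 where there is no reading.
- camera_params(name): a dict with "fovy" (degrees; the focal length in pixels is half the picture's height over the tangent of half this angle, whatever the lens; pixels are square), "cx", "cy" (the principal point, pixels), "dist" ([k1, k2, p1, p2, k3] as OpenCV has them; the pictures are not rectified), "rvec" (rotation vector, rad) and "tvec" (3), from world to camera coordinates, as OpenCV has them. Camera axes: x right, y down, z forward; pixel columns grow to the right and rows downward; lengths in m; the calibration is good to about 2 mm. A picture is of the moment at which its call begins. camera_params takes no time and is no camera call.
- job_done(): hands the job in; it is judged then, once.
The state is a dict: "time": time; "joint_pos": joint angles; "joint_vel": joint speeds; "joint_efforts": joint torques, N m; "tool_pos": TCP position; "tool_rot": TCP orientation; "contact_force": force on the tool from outside, world axes, zero at the start; "ft_torque": the same for the moment, N m; "gripper_width": opening from 0.0 (shut) to 1.0 (fully open); "grasp_force": force on a finger pad.
Only numpy, scipy, OpenCV 4.12 (cv2) and the standard library are available. Lean on these libraries where they do the work, as an engineer would, in place of code of your own. Each camera call takes 0.05 s, during which the arm holds its last target. There are 200 camera calls.

### The job

Empty the dark blue blank dispenser into its catch tray without picking anything up: with the fingertips push the yellow tray along its rails until it is fully home against the stop under the dispenser's mouth, then press the red lever pad right down so that the linked lid lifts fully, and keep it down until all three brass blanks have rolled out into the tray. Then let the lever come up slowly under the fingers, taking about two seconds, so that the lid is eased shut and does not slam, and move clear. Touch neither the lid nor the blanks, do not lift the tray, and leave the other things on the bench alone.

Things in the scene. Friction and masses are not known exactly. Their poses are not given: they have to be found in the camera images.
- dispenser: Dark blue sheet-steel magazine for round blanks, fixed to the bench: base 195 x 150 mm, hopper 86 mm wide, 198 mm high. Origin: on the bench under the hopper's middle; z up, -x out of the mouth towards the tray (at the start roughly world -y, within 0.2 rad); the lever is on its +y side. The lip of the sloping hopper floor is at x -122 mm, 71 mm high, and overhangs the tray.
- tray: Yellow loose catch tray, 125 mm (x) by 130 mm (y), 53 mm high, walls 4 mm, 0.35 to 0.6 kg. Origin: centre of its underside; axes as the dispenser's, so its -x wall is the outer one, to push on. It stands between the two rails (15 mm high, 8 mm wider apart than the tray), 70 to 100 mm short of home. Sliding it takes 2 to 5 N.
- tray_home (a point): Point on the bench, fixed to the dispenser, where the tray's origin lies when the tray is fully home, its +x wall against the stop bar (30 mm high) at the inner end of the rails. At x -147.5 mm, y 0 in the dispenser's frame.
- pad_top (a point): Centre of the top of the red lever pad (50 x 42 mm); at rest at x -115, y +120 mm in the dispenser's frame, 136 mm above the bench. Pressed, it swings 58 mm nearly straight down (less than 6 mm in x) about an axis along y at x +75 mm, 100 mm high. The hopper wall is 55 mm beside the pad.
- press_lever (a joint): Lever angle, rad: 0 at rest (pad up), 0.30 fully down on its stop. Pressing takes about 5 N at the start and 8 N when down; let go, it springs back up and the lid slams.
- lid (a joint): Angle of the aluminium lid, rad: 0 shut, about 0.88 fully lifted. Hinged along the top of the mouth (x -10 mm, 185 mm high in the dispenser's frame), 137 mm long, joined by a rod to the lever: it turns about three times as fast as the lever and falls shut by its weight and a spring. Falling faster than 2 rad/s is slamming.
- blank_1: Solid brass blank, 20 mm diameter, 70 mm long, 0.19 kg, lying along the dispenser's y at the start; origin at its centre. First in the row behind the lid. Once the lid is up it rolls out by itself within about a second.
- blank_2: Second brass blank, the same.
- blank_3: Third brass blank, the same.
- spanner_13: Bystander: combination spanner lying flat, 165 mm long; origin under its middle.
- hex_bolt_1: Bystander: big hexagon bolt lying down, 87 mm long; origin under its middle.
- nut_m24: Bystander: dark hexagon nut, 42 mm across corners, lying flat; origin under its middle.
- casting: Bystander: dark cast bracket with an upright hub, 46 x 48 x 56 mm; origin under its middle.
- bearing_ring_2: Bystander: machined steel ring lying flat, 56 mm across, 22 mm high; origin under its middle.
- wood_scrap: Bystander: offcut of wood lying flat, 118 x 71 x 13 mm; origin under its middle.

How it is judged:
By the outcome, as a careful person would: the job done as asked, in the order asked, and still so for the second after the job is handed in, with the robot touching nothing.
It also fails if it takes over 48 s, if anything falls off the work surface, if the arm or the gripper's body presses on something with over 40 N, if the wrist force passes 120 N, or if a joint passes its speed limit or range.

## Working session

There is one attempt and no reset: what is moved stays moved. The work goes in short steps, Python scripts to look and compute and a tool call to move; the robot and the scene stay as the last step left them, time stands still between calls to the robot, and variables do not carry over. Pictures are saved under pics/ and viewed, at most 10 in all, crops included, and the job is handed in when it is done.

Besides the shell and the picture viewer there is one more tool, called after "Call:" as name(argument=value, ...) on one line, values as JSON. jog_arm: Moves the arm, as the interface text tells. Its arguments: {"type":"object","properties":{"targets":{"type":"array"}},"required":["targets"]}

```bash
mkdir -p pics
cat > h.py <<'E'
from plant import *
import numpy as np, cv2
from scipy.spatial.transform import Rotation as R
def cam(n):
    p=camera_params(n); f=240/np.tan(np.radians(p["fovy"])/2)
    K=np.array([[f,0,p["cx"]],[0,f,p["cy"]],[0,0,1.]])
    return K,np.array(p["dist"],float),np.array(p["rvec"],float),np.array(p["tvec"],float)
def cloud(n,depth):
    K,d,r,t=cam(n)
    v,u=np.mgrid[0:480,0:640]
    q=cv2.undistortPoints(np.stack([u,v],-1).reshape(-1,1,2).astype(float),K,d).reshape(480,640,2)
    P=np.dstack([q*depth[...,None],depth])
    return (P-t)@R.from_rotvec(r).as_matrix()
E
python3 - <<'E'
from h import *
for n in("scene","top"):
    im,d=grab_frame(n); cv2.imwrite(f"pics/{n}0.png",im[...,::-1]); np.savez(f"{n}0.npz",im=im,d=d)
    K,_,r,t=cam(n); print(n,-R.from_rotvec(r).as_matrix().T@t)
s=state();print(s["time"],s["tool_pos"],s["tool_rot"],s["contact_force"])
E
```

```text
scene [-0.13317676  1.05892814  0.99696029]
top [0.33126051 0.10768038 1.2897866 ]
0.1 [ 0.14414111 -0.60757109  0.23019105] [-9.30919827e-04  9.93230104e-01  1.16159776e-01  4.56312579e-06] [-0.32883331  0.62555076 -0.26405836]
```

View pics/scene0.png

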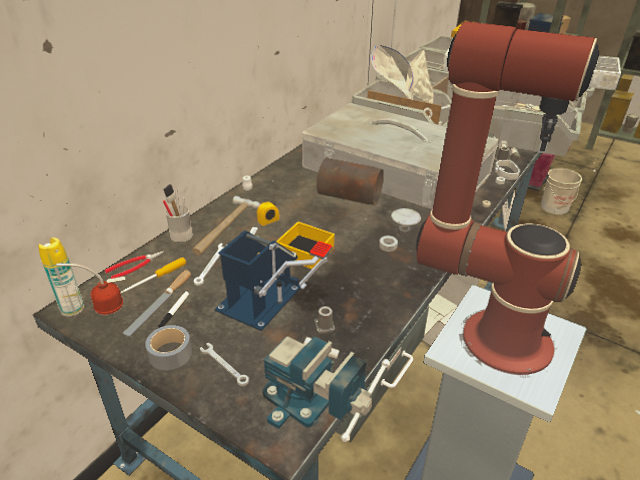

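View pics/top0.png

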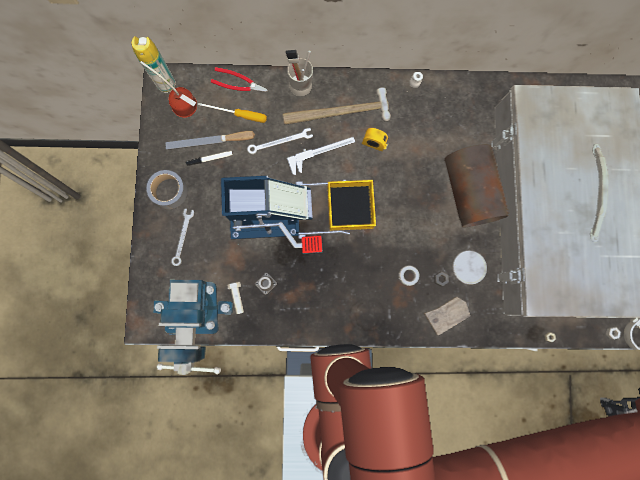

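Top view (right = −y, up = +x): the dispenser is at about (265,200), the lid at (290,197), the yellow tray at (351,204) and the red pad at (312,244). A caliper at (320,155) and a tape measure at (377,138) lie beyond them, and the ring at (409,275) is near the robot side. Now I'll measure the tray, pad and dispenser.

Run:
```python
from h import *
for n in("top","scene"):
    z=np.load(f"{n}0.npz"); im,d=z["im"],z["d"]; P=cloud(n,d)
    hsv=cv2.cvtColor(im,cv2.COLOR_RGB2HSV); H,S,V=[hsv[...,i].astype(int) for i in range(3)]
    ok=d>0
    box=(P[...,0]>.3)&(P[...,0]<.75)&(P[...,1]>-.35)&(P[...,1]<.4)
    y=ok&box&(abs(H-25)<7)&(S>150)&(V>90)&(P[...,2]>.044)&(P[...,2]<.062)
    y&=(P[...,1]<.12)
    lab=cv2.connectedComponentsWithStats(y.astype(np.uint8),connectivity=8)
    k=1+np.argmax(lab[2][1:,4]); m=lab[1]==k
    rc=cv2.minAreaRect(P[m][:,:2].astype(np.float32)); print(n,"tray",m.sum(),rc,P[m][:,2].mean(), cv2.boxPoints(rc).round(3).tolist())
    r=ok&box&((H<8)|(H>172))&(S>150)&(P[...,2]>.12)&(P[...,2]<.15)
    rc=cv2.minAreaRect(P[r][:,:2].astype(np.float32)); print("pad",r.sum(),rc,np.median(P[r][:,2]))
    b=ok&box&(P[...,2]>.185)&(P[...,2]<.21)&(P[...,1]>0)
    rc=cv2.minAreaRect(P[b][:,:2].astype(np.float32)); print("hopper top",b.sum(),rc, cv2.boxPoints(rc).round(3).tolist())
z=np.load("top0.npz");P=cloud("top",z["d"])
for u,v in [(330,150),(355,140),(377,138),(409,275),(442,279),(445,315),(470,267),(475,185),(400,204),(350,234),(330,184),(265,284),(303,190),(380,105),(325,150)]: print((u,v),P[v,u].round(3))
im=z["im"][150:300,200:400];cv2.imwrite("pics/c1.png",cv2.resize(im[...,::-1],(800,600),interpolation=cv2.INTER_CUBIC))
```

```text
top tray 336 ((0.6219671368598938, -0.02017732709646225), (0.13175120949745178, 0.12625961005687714), 3.7978084087371826) 0.05106137362787119 [[0.5519999861717224, 0.03799999877810478], [0.5600000023841858, -0.08799999952316284], [0.6919999718666077, -0.07900000363588333], [0.6840000152587891, 0.04699999839067459]]
pad 289 ((0.49442529678344727, 0.09078224748373032), (0.042409736663103104, 0.04851347208023071), 0.8844795823097229) 0.1354986354835456
hopper top 736 ((0.5981086492538452, 0.2514723539352417), (0.10853061825037003, 0.12377031147480011), 4.256531715393066) [[0.5389999747276306, 0.3089999854564667], [0.5490000247955322, 0.1860000044107437], [0.6570000052452087, 0.1940000057220459], [0.6480000019073486, 0.31700000166893005]]
scene tray 170 ((0.6215733885765076, -0.021713487803936005), (0.13685131072998047, 0.1258460432291031), 4.07834005355835) 0.04925151828778715 [[0.5490000247955322, 0.035999998450279236], [0.5580000281333923, -0.08900000154972076], [0.6940000057220459, -0.07999999821186066], [0.6850000023841858, 0.04600000008940697]]
pad 205 ((0.49454280734062195, 0.0932
[... 189 characters left out ...]
086723328), 0.3296077251434326) [[0.5440000295639038, 0.3199999928474426], [0.5450000166893005, 0.1979999989271164], [0.6549999713897705, 0.19900000095367432], [0.6539999842643738, 0.32100000977516174]]
(330, 150) [ 0.793  0.038 -0.001]
(355, 140) [ 0.825 -0.036 -0.   ]
(377, 138) [ 0.809 -0.091  0.062]
(409, 275) [ 0.428 -0.188  0.003]
(442, 279) [ 0.418 -0.283 -0.001]
(445, 315) [ 0.318 -0.284  0.016]
(470, 267) [ 0.453 -0.364  0.002]
(475, 185) [ 0.661 -0.342  0.122]
(400, 204) [ 0.634 -0.167 -0.002]
(350, 234) [ 0.543 -0.021  0.   ]
(330, 184) [0.678 0.04  0.041]
(265, 284) [0.397 0.217 0.006]
(303, 190) [0.645 0.115 0.096]
(380, 105) [ 0.926 -0.107  0.023]
(325, 150) [0.791 0.053 0.003]
```

View pics/c1.png

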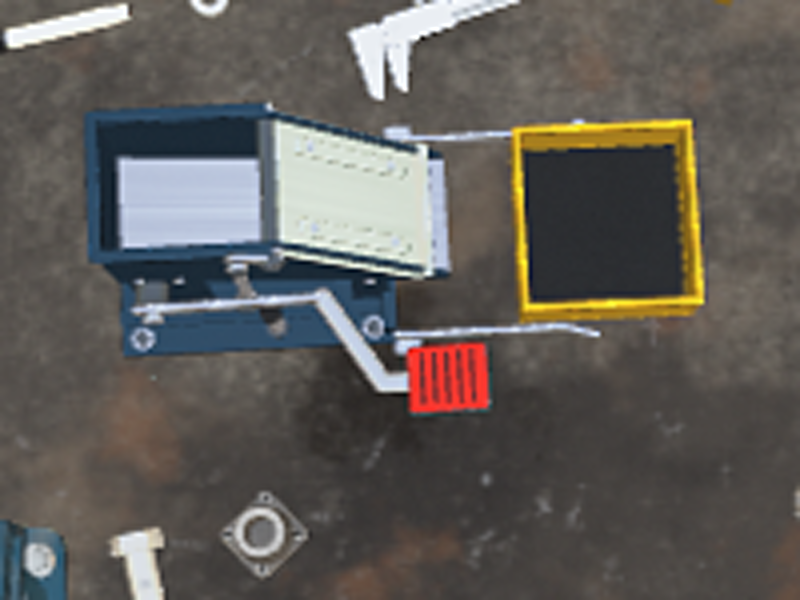

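Everything agrees: the dispenser's yaw is about 3.7° and the tray is 88 mm short of home with no sideways offset. In the crop the lid end is at (430,210), the tray is x 515–700 and the pad is centred at (448,378). Next I'll plan the approach and check the heights along the way.

```bash
cat >> h.py <<'E'
a=np.radians(93.7); XD=np.array([np.cos(a),np.sin(a),0]); YD=np.array([-XD[1],XD[0],0]); ZD=np.array([0,0,1.])
PAD=np.array([.4945,.0917,0]); D=PAD+.115*XD-.12*YD
RG=R.from_matrix(np.c_[-YD,-XD,-ZD])
def goal(x,y,z):  # dispenser frame -> move units
    s=state(); w,i,j,k=s["tool_rot"]; r=R.from_quat([i,j,k,w])
    g=D+x*XD+y*YD+z*ZD
    print("world",g.round(4),"shift",(r.inv().apply(g-s["tool_pos"])/.025).round(2),"turn",(np.degrees((r.inv()*RG).as_rotvec())/8).round(2))
def where():
    s=state(); d=np.array(s["tool_pos"])-D
    print("t",round(s["time"],2),"disp",(d@np.c_[XD,YD,ZD]).round(4),"F(disp)",(np.array(s["contact_force"])@np.c_[XD,YD,ZD]).round(1),"g",s["gripper_width"])
E
python3 - <<'E'
from h import *
print(D)
P=cloud("top",np.load("top0.npz")["d"]); 
for x0,x1,y0,y1 in [(.1,.4,-.7,-.45),(.3,.6,-.45,-.2),(.55,.75,-.45,-.2),(.4,.75,-.75,-.45),(.53,.72,-.2,-.1)]:
    m=(P[...,0]>x0)&(P[...,0]<x1)&(P[...,1]>y0)&(P[...,1]<y1); print(x0,y0,np.percentile(P[m][:,2],[50,99,100]).round(3))
where(); goal(-.265,0,.2); goal(-.265,0,.022)
E
```

```text
[0.60682866 0.21420417 0.        ]
0.1 -0.7 [0.07  0.344 0.516]
0.3 -0.45 [0.001 0.128 0.148]
0.55 -0.45 [0.049 0.131 0.148]
0.4 -0.75 [0.146 0.184 0.191]
0.53 -0.2 [-0.     0.006  0.009]
t 0.1 disp [-0.7902  0.5148  0.2302] F(disp) [ 0.6  0.3 -0.3] g 0.9977554333521413
world [ 0.6239 -0.0502  0.2   ] shift [ 23.82 -17.26   1.24] turn [-0.01 -0.    1.21]
world [ 0.6239 -0.0502  0.022 ] shift [ 23.82 -17.25   8.36] turn [-0.01 -0.    1.21]
```

Call:
jog_arm(targets=[[[0.9, -0.55, 0], [0, 0, 0.1], 0], [[2.6, -1.6, 0], [0, 0, 0.3], 0], [[4.6, -2.8, 0], [0, 0, 0.5], 0], [[6.6, -4, 0], [0, 0, 0.7], 0], [[8.6, -5.2, 0], [0, 0, 0.9], 0], [[10.6, -6.4, 0], [0, 0, 1.1], 0], [[12.6, -7.6, 0], [0, 0, 1.2], 0], [[14.6, -8.8, 0], [0, 0, 1.2], 0]])

```text
time: 1.1
tool_pos: [0.4495, -0.3082, 0.2309]
tool_rot: [-0.0, 0.999, 0.033, -0.0]
contact_force: [0.4, 0.1, 0.6]
gripper_width: 0.001
grasp_force: 0.0
```

```bash
python3 -c "
from h import *
where(); goal(-.345,0,.2)"
```

```text
t 1.1 disp [-0.5111  0.1907  0.2309] F(disp) [ 0.1 -0.4  0.6] g 0.0013452452484778428
world [ 0.6291 -0.1301  0.2   ] shift [ 7.63 -6.64  1.24] turn [-0.  0.  0.]
```

Call:
jog_arm(targets=[[[1.5, -1.3, 0], [0, 0, 0], 0], [[3.2, -2.8, 0], [0, 0, 0], 0], [[4.9, -4.3, 0], [0, 0, 0], 0], [[6.4, -5.6, 0], [0, 0, 0], 0], [[7.4, -6.5, 0.5], [0, 0, 0], 0], [[7.6, -6.6, 2], [0, 0, 0], 0], [[7.6, -6.6, 3.5], [0, 0, 0], 0], [[7.6, -6.6, 5], [0, 0, 0], 0]])

```text
time: 2.1
tool_pos: [0.6271, -0.1324, 0.1045]
tool_rot: [-0.0, 0.999, 0.033, -0.0]
contact_force: [0.6, 0.4, -0.5]
gripper_width: -0.003
grasp_force: 0.0
```

```bash
python3 -c "
from h import *
where(); goal(-.345,0,.02); goal(-.315,0,.02); goal(-.225,0,.02)"
```

```text
t 2.1 disp [-0.3472  0.0021  0.1045] F(disp) [ 0.3 -0.6 -0.5] g -0.00345699862955903
world [ 0.6291 -0.1301  0.02  ] shift [ 0.09 -0.09  3.38] turn [-0.    0.01  0.01]
world [ 0.6272 -0.1001  0.02  ] shift [ 0.09 -1.29  3.38] turn [-0.    0.01  0.01]
world [ 0.6213 -0.0103  0.02  ] shift [ 0.09 -4.89  3.38] turn [-0.    0.01  0.01]
```

Call:
jog_arm(targets=[[[0, 0, 1.2], [0, 0, 0], 0], [[0.1, 0, 2.5], [0, 0, 0], 0], [[0.1, 0, 3.2], [0, 0, 0], 0], [[0.1, -0.2, 3.3], [0, 0, 0], 0], [[0.1, -0.5, 3.3], [0, 0, 0], 0], [[0.1, -0.8, 3.3], [0, 0, 0], 0], [[0.1, -1.1, 3.3], [0, 0, 0], 0], [[0.1, -1.3, 3.3], [0, 0, 0], 0]])

```text
time: 3.1
tool_pos: [0.6281, -0.0996, 0.0244]
tool_rot: [0.0, 0.999, 0.033, 0.0]
contact_force: [0.1, -0.1, -1.7]
gripper_width: -0.001
grasp_force: 0.0
```

```bash
python3 -c "
from h import *
where()"
```

```text
t 3.1 disp [-0.3145 -0.0009  0.0244] F(disp) [-0.1 -0.  -1.7] g -0.0007559926542495147
```

Call:
jog_arm(targets=[[[0, -0.2, 0], [0, 0, 0], 0], [[0, -0.5, 0], [0, 0, 0], 0], [[0, -0.8, 0], [0, 0, 0], 0], [[0, -1.2, 0], [0, 0, 0], 0], [[0, -1.6, 0], [0, 0, 0], 0], [[0, -2, 0], [0, 0, 0], 0], [[0, -2.3, 0], [0, 0, 0], 0], [[0, -2.6, 0], [0, 0, 0], 0]])

```text
time: 4.1
tool_pos: [0.6237, -0.035, 0.024]
tool_rot: [0.0, 0.999, 0.033, 0.0]
contact_force: [0.2, -3.3, 3.2]
gripper_width: -0.002
grasp_force: 1.7
```

```bash
python3 -c "
from h import *
where()"
```

```text
t 4.1 disp [-0.2498 -0.0008  0.024 ] F(disp) [-3.3  0.   3.2] g -0.0021879116896015892
```

Call:
jog_arm(targets=[[[0, -0.2, 0], [0, 0, 0], 0], [[0, -0.4, 0], [0, 0, 0], 0], [[0, -0.6, 0], [0, 0, 0], 0], [[0, -0.7, 0], [0, 0, 0], 0], [[0, -0.8, 0], [0, 0, 0], 0], [[0, -0.9, 0], [0, 0, 0], 0]])

```text
time: 4.85
tool_pos: [0.6221, -0.0128, 0.0238]
tool_rot: [0.0, 0.999, 0.033, -0.0]
contact_force: [-0.7, -2.8, 2.2]
gripper_width: -0.003
grasp_force: 1.7
```

```bash
python3 -c "
from h import *
where()"
```

```text
t 4.85 disp [-0.2276 -0.0006  0.0238] F(disp) [-2.8  0.9  2.2] g -0.003030424994010144
```

Call:
jog_arm(targets=[[[0, -0.06, 0], [0, 0, 0], 0], [[0, -0.12, 0], [0, 0, 0], 0], [[0, -0.18, 0], [0, 0, 0], 0], [[0, -0.22, 0], [0, 0, 0], 0]])

```text
time: 5.35
tool_pos: [0.6227, -0.0086, 0.024]
tool_rot: [0.001, 0.999, 0.033, 0.001]
contact_force: [3.0, -9.3, -0.8]
gripper_width: -0.001
grasp_force: 4.7
```

```bash
python3 -c "
from h import *
where()"
```

```text
t 5.35 disp [-0.2234 -0.0014  0.024 ] F(disp) [-9.5 -2.4 -0.8] g -0.0012098119653783377
```

Call:
jog_arm(targets=[[[0, -0.06, 0], [0, 0, 0], 0], [[0, -0.1, 0], [0, 0, 0], 0], [[0, -0.1, 0], [0, 0, 0], 0]])

```text
time: 5.72
tool_pos: [0.6227, -0.0086, 0.0243]
tool_rot: [0.003, 0.999, 0.033, 0.001]
contact_force: [2.6, -14.9, 0.3]
gripper_width: -0.003
grasp_force: 7.5
```

Run:
```python
from h import *
where()
im,d=grab_frame("top"); P=cloud("top",d)
hsv=cv2.cvtColor(im,cv2.COLOR_RGB2HSV)
cv2.imwrite("pics/c2.png",cv2.resize(im[150:300,200:400,::-1],(800,600),interpolation=cv2.INTER_CUBIC))
```

```text
t 5.72 disp [-0.2233 -0.0015  0.0243] F(disp) [-15.1  -1.6   0.3] g -0.0025398116621924366
```

View pics/c2.png

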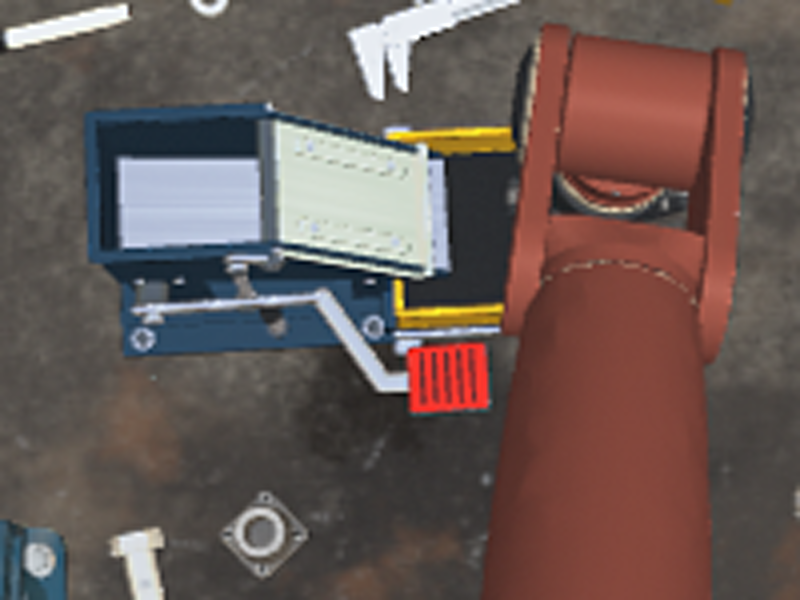

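The force rose to 15 N while the TCP stayed put, so the tray is hard against the stop. In the picture its inner wall is at x≈397 and it sits squarely between the rails. Now I'll back off, rise and go over the pad.

Call:
jog_arm(targets=[[[0, 0.4, 0], [0, 0, 0], 0], [[0, 1.2, 0], [0, 0, 0], 0], [[0, 1.4, -1], [0, 0, 0], 0], [[0, 1.4, -3], [0, 0, 0], 0], [[0, 1.4, -5], [0, 0, 0], 0], [[-0.6, 0.8, -6.3], [0, 0, 0], 0], [[-1.8, -0.5, -6.8], [0, 0, 0], 0], [[-3, -2, -6.8], [0, 0, 0], 0]])

```text
time: 6.78
tool_pos: [0.5434, 0.0403, 0.1953]
tool_rot: [-0.0, 0.999, 0.032, 0.001]
contact_force: [0.2, 0.2, -0.2]
gripper_width: -0.003
grasp_force: 0.0
```

```bash
python3 -c "
from h import *
where();goal(-.117,.122,.15)"
```

```text
t 6.78 disp [-0.1695  0.0746  0.1953] F(disp) [ 0.2 -0.2 -0.2] g -0.002708674150255319
world [0.4926 0.0896 0.15  ] shift [-1.9  -2.1   1.81] turn [-0.01 -0.02 -0.  ]
```

Call:
jog_arm(targets=[[[-0.7, -0.8, 0], [0, 0, 0], 0], [[-1.4, -1.6, 0], [0, 0, 0], 0], [[-1.9, -2.1, 0], [0, 0, 0], 0], [[-1.9, -2.1, 0.6], [0, 0, 0], 0], [[-1.9, -2.1, 1.2], [0, 0, 0], 0], [[-1.9, -2.1, 1.7], [0, 0, 0], 0], [[-1.9, -2.1, 1.8], [0, 0, 0], 0]])

```text
time: 7.65
tool_pos: [0.4919, 0.0889, 0.1468]
tool_rot: [-0.0, 0.999, 0.032, -0.002]
contact_force: [-0.8, 0.1, 1.5]
gripper_width: -0.001
grasp_force: 0.0
```

Run:
```python
from h import *
where();goal(-.117,.122,.136);goal(-.117,.122,.078)
im,d=grab_frame("scene")
cv2.imwrite("pics/s3.png",cv2.resize(im[180:360,180:420,::-1],(800,600),interpolation=cv2.INTER_CUBIC))
```

```text
t 7.65 disp [-0.1176  0.1227  0.1468] F(disp) [0.1 0.8 1.5] g -0.0014819482904718387
world [0.4926 0.0896 0.136 ] shift [ 0.03 -0.02  0.43] turn [-0.    0.02 -0.  ]
world [0.4926 0.0896 0.078 ] shift [ 0.04 -0.02  2.75] turn [-0.    0.02 -0.  ]
```

View pics/s3.png

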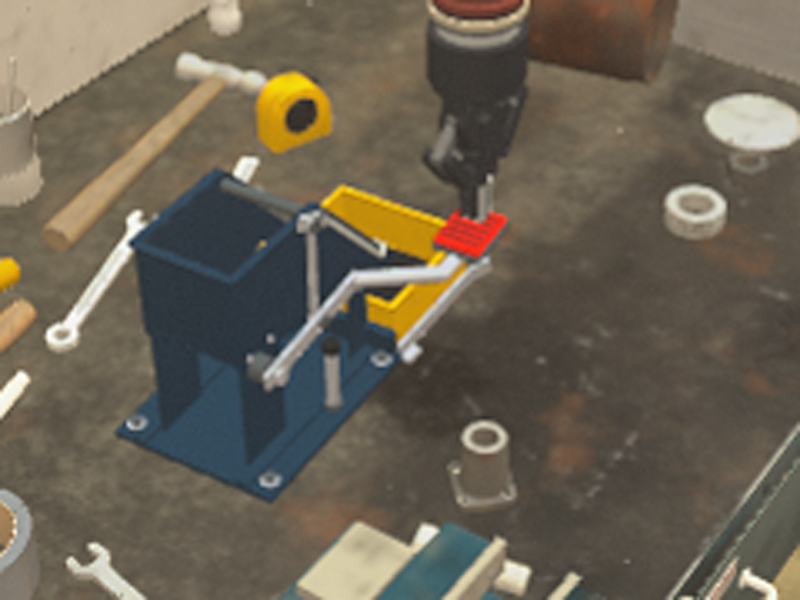

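Run:
```python
from h import *
K,d,r,t=cam("scene"); s=np.array(state()["tool_pos"])
for p in (s,D-.115*XD+.12*YD+.136*ZD):
    u=cv2.projectPoints(p[None],r,t,K,d)[0].ravel(); print(u,(u-[180,180])*10/3)
```

```text
[321.79198152 243.9018742 ] [472.6399384  213.00624733]
[320.46002636 247.5303602 ] [468.20008787 225.10120068]
```

The picture shows the fingertips at (472,210), just above the pad at (470,232). This matches the projection, so I'll press down now.

Call:
jog_arm(targets=[[[0, 0, 0.2], [0, 0, 0], 0], [[0, 0, 0.4], [0, 0, 0], 0], [[0, 0, 0.6], [0, 0, 0], 0], [[0, 0, 0.9], [0, 0, 0], 0], [[0, 0, 1.2], [0, 0, 0], 0], [[0, 0, 1.5], [0, 0, 0], 0], [[0, 0, 1.8], [0, 0, 0], 0], [[0, 0, 2.1], [0, 0, 0], 0]])

```text
time: 8.7
tool_pos: [0.4939, 0.0881, 0.0977]
tool_rot: [0.002, 0.999, 0.033, 0.001]
contact_force: [-1.0, -5.0, 6.7]
gripper_width: -0.001
grasp_force: 3.5
```

```bash
python3 -c "
from h import *
where()"
```

```text
t 8.7 disp [-0.1185  0.1208  0.0977] F(disp) [-4.9  1.3  6.7] g -0.0006248419059062919
```

Call:
jog_arm(targets=[[[0, 0, 0.2], [0, 0, 0], 0], [[0, 0, 0.4], [0, 0, 0], 0], [[0, 0, 0.55], [0, 0, 0], 0], [[0, 0, 0.65], [0, 0, 0], 0], [[0, 0, 0.7], [0, 0, 0], 0]])

```text
time: 9.32
tool_pos: [0.4939, 0.089, 0.0804]
tool_rot: [0.001, 0.999, 0.033, 0.001]
contact_force: [-2.8, -1.9, 7.8]
gripper_width: -0.001
grasp_force: 4.1
```

```bash
python3 -c "
from h import *
where()"
```

```text
t 9.32 disp [-0.1177  0.1208  0.0804] F(disp) [-1.7  2.9  7.8] g -0.0013939718633878598
```

Not on the stop yet (7.8 N), so I'll press a little more and hold.

Call:
jog_arm(targets=[[[0, 0, 0.06], [0, 0, 0], 0], [[0, 0, 0.12], [0, 0, 0], 0], [[0, 0, 0.18], [0, 0, 0], 0], [[0, 0, 0.22], [0, 0, 0], 0], [[0, 0, 0.26], [0, 0, 0], 0]])

```text
time: 9.95
tool_pos: [0.4942, 0.0892, 0.0786]
tool_rot: [0.001, 0.999, 0.033, 0.0]
contact_force: [-16.4, -3.1, 37.3]
gripper_width: -0.003
grasp_force: 18.3
```

```bash
python3 -c "
from h import *
where()"
```

```text
t 9.95 disp [-0.1175  0.1204  0.0786] F(disp) [-2.  16.5 37.3] g -0.003053676069158217
```

On the stop at z 0.0786. I'll ease the excess force a little and hold.

Call:
jog_arm(targets=[[[0, 0, -0.07], [0, 0, 0], 0], [[0, 0, -0.12], [0, 0, 0], 0], [[0, 0, -0.12], [0, 0, 0], 0], [[0, 0, -0.12], [0, 0, 0], 0], [[0, 0, -0.12], [0, 0, 0], 0], [[0, 0, -0.12], [0, 0, 0], 0]])

```text
time: 10.7
tool_pos: [0.494, 0.0891, 0.079]
tool_rot: [0.0, 0.999, 0.033, 0.001]
contact_force: [-7.4, -2.8, 18.0]
gripper_width: -0.006
grasp_force: 9.3
```

Run:
```python
from h import *
where()
im,d=grab_frame("top"); im2,_=grab_frame("scene")
o=np.hstack([cv2.resize(im[150:280,210:370],(400,325),interpolation=cv2.INTER_CUBIC),cv2.resize(im2[210:340,200:360],(400,325),interpolation=cv2.INTER_CUBIC)])
cv2.imwrite("pics/p4.png",o[...,::-1])
```

```text
t 10.7 disp [-0.1175  0.1206  0.079 ] F(disp) [-2.4  7.5 18. ] g -0.005947840773063929
```

View pics/p4.png

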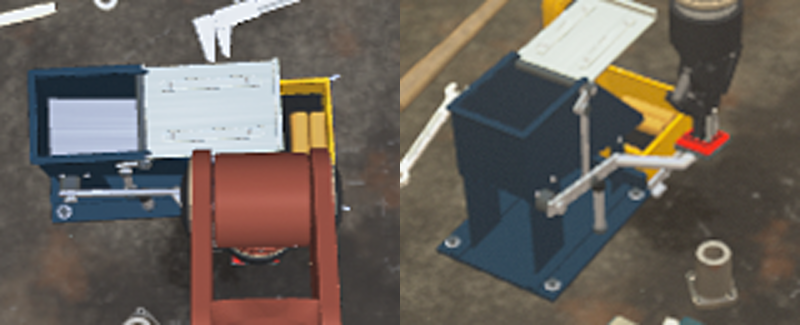

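The lid is fully up and two blanks show in the tray at (300,130) and (318,130) in the left half. The third is hidden, so I'll hold longer and look again.

Call:
jog_arm(targets=[[[0, 0, 0], [0, 0, 0], 0], [[0, 0, 0], [0, 0, 0], 0], [[0, 0, 0], [0, 0, 0], 0], [[0, 0, 0], [0, 0, 0], 0], [[0, 0, 0], [0, 0, 0], 0], [[0, 0, 0], [0, 0, 0], 0], [[0, 0, 0], [0, 0, 0], 0], [[0, 0, 0], [0, 0, 0], 0]])

```text
time: 11.8
tool_pos: [0.494, 0.0891, 0.079]
tool_rot: [0.0, 0.999, 0.033, 0.001]
contact_force: [-8.0, -3.5, 19.0]
gripper_width: -0.002
grasp_force: 9.3
```

Run:
```python
from h import *
where()
im,d=grab_frame("top"); im2,d2=grab_frame("scene")
o=np.hstack([cv2.resize(im[170:240,290:360],(400,400),interpolation=cv2.INTER_CUBIC),cv2.resize(im2[210:290,260:340],(400,400),interpolation=cv2.INTER_CUBIC)])
cv2.imwrite("pics/p5.png",o[...,::-1])
```

```text
t 11.8 disp [-0.1176  0.1207  0.079 ] F(disp) [-2.9  8.2 19. ] g -0.001799305455154358
```

View pics/p5.png

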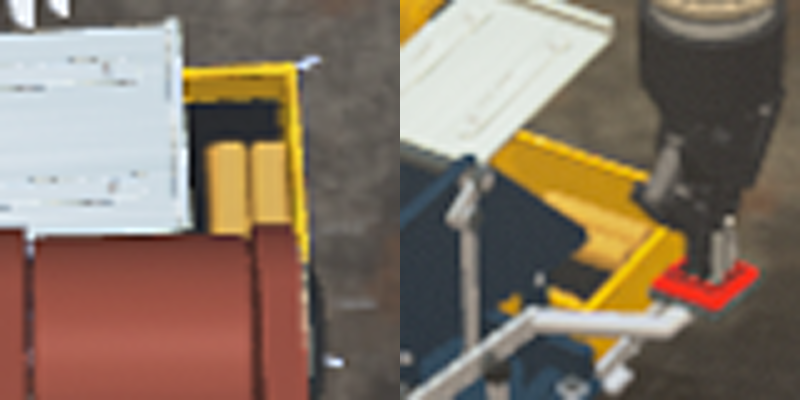

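Two blanks lie against the outer wall, and the third isn't visible yet. I'll hold longer and check the scene cloud inside the tray.

Call:
jog_arm(targets=[[[0, 0, 0], [0, 0, 0], 0], [[0, 0, 0], [0, 0, 0], 0], [[0, 0, 0], [0, 0, 0], 0], [[0, 0, 0], [0, 0, 0], 0], [[0, 0, 0], [0, 0, 0], 0], [[0, 0, 0], [0, 0, 0], 0], [[0, 0, 0], [0, 0, 0], 0], [[0, 0, 0], [0, 0, 0], 0]])

```text
time: 12.9
tool_pos: [0.494, 0.0891, 0.079]
tool_rot: [0.0, 0.999, 0.033, 0.001]
contact_force: [-7.9, -3.0, 18.5]
gripper_width: -0.002
grasp_force: 9.3
```

Run:
```python
from h import *
where()
im,d=grab_frame("scene"); P=(cloud("scene",d)-D)@np.c_[XD,YD,ZD]
sub=im[225:285,275:335]
cv2.imwrite("pics/p6.png",cv2.resize(sub[...,::-1],(600,600),interpolation=cv2.INTER_CUBIC))
hsv=cv2.cvtColor(im,cv2.COLOR_RGB2HSV)
m=(P[...,0]>-.205)&(P[...,0]<-.09)&(abs(P[...,1])<.06)&(P[...,2]>-.005)&(P[...,2]<.06)&(d>0)
m[:, :275]=0
for v,u in np.argwhere(m)[::9]: print((u,v),(P[v,u]*1000).round().astype(int),hsv[v,u])
```

```text
t 12.9 disp [-0.1176  0.1207  0.079 ] F(disp) [-2.5  8.1 18.5] g -0.0020341657427377885
(np.int64(283), np.int64(237)) [-203  -58   51] [ 22 227 203]
(np.int64(287), np.int64(239)) [-199  -42   52] [ 21 225 187]
(np.int64(291), np.int64(240)) [-204  -31   50] [ 21 243 211]
(np.int64(291), np.int64(241)) [-205  -31   45] [ 21 217 183]
(np.int64(294), np.int64(242)) [-205  -21   45] [ 21 223 185]
(np.int64(294), np.int64(243)) [-204  -20   43] [ 21 227 193]
(np.int64(285), np.int64(244)) [-202  -51   28] [ 21 228 190]
(np.int64(302), np.int64(244)) [-202    9   51] [ 21 237 201]
(np.int64(293), np.int64(245)) [-201  -22   36] [ 21 224 195]
(np.int64(283), np.int64(246)) [-202  -59   18] [ 19 153 132]
(np.int64(293), np.int64(246)) [-203  -23   31] [ 21 223 192]
(np.int64(303), np.int64(246)) [-203   12   44] [ 21 231 192]
(np.int64(295), np.int64(247)) [-201  -15   31] [ 21 223 191]
(np.int64(285), np.int64(248)) [-201  -51   14] [19 28 73]
(np.int64(299), np.int64(248)) [-203   -2   31] [ 21 223 194]
(np.int64(289), np.int64(249)) [-198  -34   19] [ 20 169 229]
(np.int64(302), np.int6
[... 1059 characters left out ...]
)) [-165   31   21] [ 20 176 219]
(np.int64(298), np.int64(262)) [-166   17   11] [ 17 161 147]
(np.int64(293), np.int64(263)) [-161    2    5] [18 21 60]
(np.int64(302), np.int64(263)) [-163   32   16] [ 17 166 167]
(np.int64(297), np.int64(264)) [-164   15    4] [30 21 60]
(np.int64(291), np.int64(265)) [-154    0    1] [23 17 59]
(np.int64(300), np.int64(265)) [-164   25    4] [115  27  57]
(np.int64(295), np.int64(266)) [-152   15    5] [12 20 63]
(np.int64(292), np.int64(267)) [-147    7    1] [12 21 62]
(np.int64(290), np.int64(268)) [-119   19   22] [ 22 176 209]
(np.int64(299), np.int64(268)) [-153   28    2] [ 22 197 179]
(np.int64(294), np.int64(270)) [-120   32   19] [ 25 243 246]
```

View pics/p6.png

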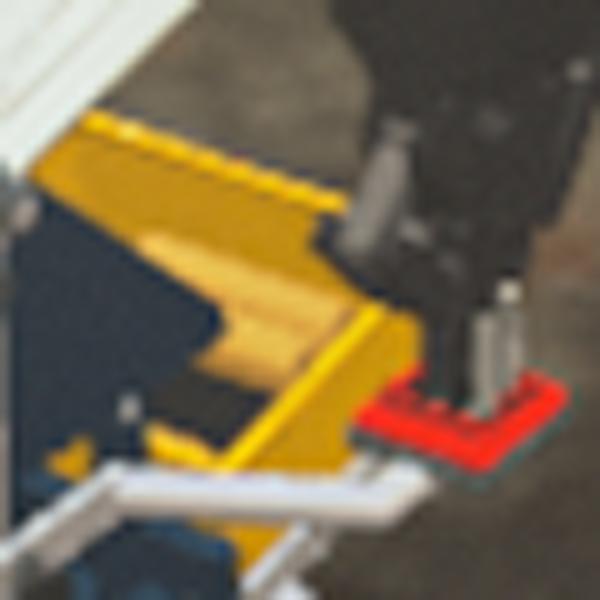

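Run:
```python
from h import *
im,d=grab_frame("scene"); P=(cloud("scene",d)-D)@np.c_[XD,YD,ZD]
hsv=cv2.cvtColor(im,cv2.COLOR_RGB2HSV)
for v in range(266,274):
  for u in list(range(278,296)):
    if 14<hsv[v,u,0]<27 and hsv[v,u,1]>120: print((u,v),(P[v,u]*1000).round().astype(int),hsv[v,u])
```

```text
(290, 267) [-143    3    2] [ 21 129 132]
(291, 267) [-139    9    8] [ 17 122 113]
(290, 268) [-123   16   19] [ 22 175 210]
(291, 268) [-142    7    1] [ 21 186 217]
(292, 268) [-141   11    4] [ 19 156 165]
(293, 268) [-143   13    3] [ 18 135 134]
(282, 269) [-44  43  81] [ 20 162 134]
(283, 269) [-57  37  70] [ 20 172 138]
(290, 269) [-86  40  50] [ 22 216 220]
(291, 269) [-118   23   21] [ 24 231 248]
(292, 269) [-120   25   20] [ 23 203 241]
(293, 269) [-125   25   17] [ 22 198 229]
(294, 269) [-139   19    4] [ 20 188 207]
(295, 269) [-136   25    9] [ 18 153 142]
(280, 270) [-36  42  82] [ 18 141 123]
(281, 270) [-80  15  40] [ 19 182 153]
(282, 270) [-83  16  39] [ 21 217 186]
(283, 270) [-55  38  68] [ 21 203 168]
(290, 270) [-83  42  50] [ 20 218 174]
(291, 270) [-84  45  50] [ 22 255 226]
(292, 270) [-88  46  48] [ 24 255 234]
(293, 270) [-87  50  50] [ 25 255 240]
(294, 270) [-113   36   26] [ 25 235 247]
(295, 270) [-124   32   17] [ 22 209 233]
(280, 271) [-82   9  33] [ 20 180 159]
(281, 271) [-82  13  35] [ 21 230 197]
(282, 271) [-84  15  34] [ 21 239 202]
(283, 271) [-51  41  68] [ 21 207 161]
(292, 271) [-84  48  48] [ 19 155 187]
(293, 271) [-82  53  52] [ 19 175 213]
(294, 271) [-82  56  52] [ 23 206 229]
(295, 271) [-86  57  50] [ 23 230 233]
(281, 272) [-82  13  31] [ 19 150 146]
(282, 272) [-84  15  30] [ 20 206 171]
(283, 272) [-55  38  60] [ 19 152 159]
```

The patch near (290,268) is only the rim of the tray's inner wall; the floor under the lip is hidden from both cameras. I've held the lever down for over 3 s, so I'll ease it up at about 27 mm/s and then check the tray.

Call:
jog_arm(targets=[[[0, 0, -0.14], [0, 0, 0], 0], [[0, 0, -0.28], [0, 0, 0], 0], [[0, 0, -0.42], [0, 0, 0], 0], [[0, 0, -0.56], [0, 0, 0], 0], [[0, 0, -0.7], [0, 0, 0], 0], [[0, 0, -0.84], [0, 0, 0], 0], [[0, 0, -0.98], [0, 0, 0], 0], [[0, 0, -1.12], [0, 0, 0], 0]])

```text
time: 14.0
tool_pos: [0.4939, 0.0881, 0.105]
tool_rot: [0.001, 0.999, 0.033, 0.001]
contact_force: [-1.0, -4.9, 6.4]
gripper_width: -0.002
grasp_force: 3.1
```

Call:
jog_arm(targets=[[[0, 0, -0.14], [0, 0, 0], 0], [[0, 0, -0.28], [0, 0, 0], 0], [[0, 0, -0.42], [0, 0, 0], 0], [[0, 0, -0.56], [0, 0, 0], 0], [[0, 0, -0.7], [0, 0, 0], 0], [[0, 0, -0.84], [0, 0, 0], 0], [[0, 0, -0.96], [0, 0, 0], 0], [[0, 0, -1.08], [0, 0, 0], 0]])

```text
time: 15.0
tool_pos: [0.4931, 0.0898, 0.1309]
tool_rot: [-0.0, 0.999, 0.033, 0.001]
contact_force: [1.3, 2.1, 3.7]
gripper_width: -0.001
grasp_force: 2.1
```

```bash
python3 -c "
from h import *
where()"
```

```text
t 15.0 disp [-0.1168  0.1215  0.1309] F(disp) [ 2.  -1.5  3.7] g -0.0005630016686163654
```

Nearly at rest; I'll finish gently, then lift clear and back away to one side.

Call:
jog_arm(targets=[[[0, 0, -0.1], [0, 0, 0], 0], [[0, 0, -0.2], [0, 0, 0], 0], [[0, 0, -0.3], [0, 0, 0], 0], [[0, 0, -0.4], [0, 0, 0], 0], [[0, 0, -0.8], [0, 0, 0], 0], [[0, 0, -1.6], [0, 0, 0], 0], [[0, 0.5, -3], [0, 0, 0], 0], [[0, 1.5, -4.5], [0, 0, 0], 0]])

```text
time: 16.0
tool_pos: [0.495, 0.0519, 0.245]
tool_rot: [0.0, 0.999, 0.033, 0.0]
contact_force: [0.5, -0.2, 0.6]
gripper_width: -0.003
grasp_force: 0.0
```

Call:
jog_arm(targets=[[[0, 1.5, 0], [0, 0, 0], 0], [[-0.5, 3.5, 0], [0, 0, 0], 0], [[-1, 5.5, 0], [0, 0, 0], 0], [[-1.5, 7.5, 0], [0, 0, 0], 0], [[-2, 9, 0], [0, 0, 0], 0], [[-2, 10, 0], [0, 0, 0], 0], [[-2, 10.3, 0], [0, 0, 0], 0]])

```text
time: 16.88
tool_pos: [0.462, -0.2096, 0.2442]
tool_rot: [0.0, 1.0, 0.032, 0.001]
contact_force: [0.4, 0.1, -0.0]
gripper_width: 0.0
grasp_force: 0.0
```

Run:
```python
from h import *
where()
im,d=grab_frame("top"); im2,_=grab_frame("scene")
o=np.hstack([cv2.resize(im[165:265,265:365],(400,400),interpolation=cv2.INTER_CUBIC),cv2.resize(im2[205:295,255:345],(400,400),interpolation=cv2.INTER_CUBIC)])
cv2.imwrite("pics/p7.png",o[...,::-1])
```

```text
t 16.88 disp [-0.4136  0.1719  0.2442] F(disp) [ 0.1 -0.4 -0. ] g 0.00030906825109383595
```

View pics/p7.png

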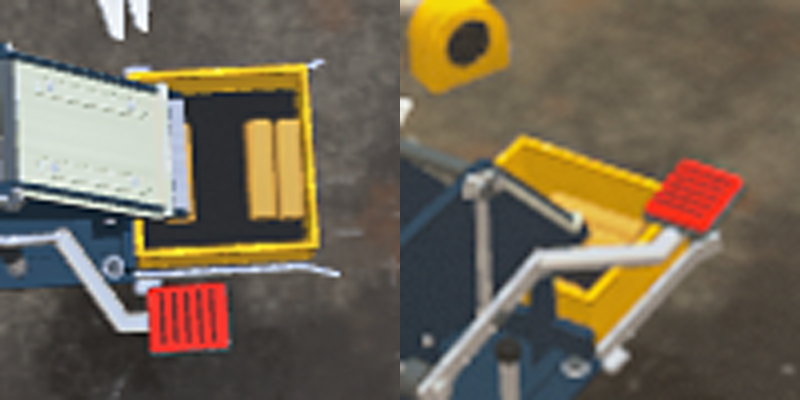

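The third blank's edge shows under the lip at (188,200) in the left half, the lid is shut and the tray is home. I'll check its height and the tray position by depth.

Run:
```python
from h import *
im,d=grab_frame("top"); P=(cloud("top",d)-D)@np.c_[XD,YD,ZD]; hsv=cv2.cvtColor(im,cv2.COLOR_RGB2HSV)
for u,v in [(311,198),(312,198),(312,205),(313,205),(312,215),(313,215),(312,219),(313,219),(329,205),(337,205)]: print((u,v),(P[v,u]*1000).round(),hsv[v,u])
H,S=hsv[...,0].astype(int),hsv[...,1]
m=(abs(H-25)<7)&(S>150)&(P[...,2]>.044)&(P[...,2]<.062)&(abs(P[...,1])<.09)&(P[...,0]<-.07)&(P[...,0]>-.3)&(d>0)
print(P[m][:,:2].min(0),P[m][:,:2].max(0))
im2=cv2.absdiff(im,np.load("top0.npz")["im"]).max(2)>60
```

```text
(311, 198) [-124.  -27.   20.] [ 19  75 200]
(312, 198) [-127.  -27.   19.] [ 19 157 146]
(312, 205) [-126.   -7.   22.] [ 19 174 212]
(313, 205) [-129.  -10.    8.] [111  77  43]
(312, 215) [-124.   22.   21.] [ 18  73 198]
(313, 215) [-127.   21.   15.] [ 18 161 135]
(312, 219) [-122.   42.   64.] [ 19 154 192]
(313, 219) [-126.   34.   20.] [ 18 167 201]
(329, 205) [-174.   -4.   22.] [ 21 146 220]
(337, 205) [-197.   -3.   21.] [ 21 144 220]
[-0.21077537 -0.06577936] [-0.08584525  0.06542639]
```

All three blanks are in the tray (tops about 21 mm high), and the tray's centre is at x −148 mm against −147.5 mm for home. Handing in.

```bash
python3 -c "
from plant import *
print(job_done())"
```

```text
the job is handed in; nothing more can be done
None
```

The job is handed in at about 17 s: the tray is home against the stop, all three blanks are in it, the lid was eased shut over about 2 s, and the arm is clear.

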